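# Free the tea infuser behind the whisk and seat it in the jug

## Task

I want to brew a jug of tea, but the tea infuser hangs behind the whisk on the same hook. Hang the whisk on the spare hook of the rail first, then take the infuser off and lower it into the white jug until its green collar sits flat on the rim, with the collar's beak in the jug's pouring lip. Let nothing fall or tip over, and leave the mug and the honey jar where they stand.

Things in the scene. Friction and masses are not known exactly. Their poses are not given: they have to be found in the camera images.
- hook_a: Crowded brass hook (whisk in front, infuser behind): level bar 8 mm thick, 262 mm above the worktop, pointing from the black rail to the robot along the hook's -x. Origin on the bar's axis at the rail, z up. Straight to x = -110 mm, then the tip turns up; it ends at x = -129 mm, its top 11 mm above the bar's top. Rail, 10 mm clamp and hook are fixed; nothing stands above them.
- hook_b: The spare brass hook, empty at the start; same shape, height, direction and frame as hook_a, 180 mm beside it on the same rail. Which of the two is on the left varies, and the rail can stand turned by some degrees.
- hook_b_bar (a point): Middle of the top of the spare hook's straight bar, 65 mm from the rail; axes as hook_b's. A loop hung here has its origin here. To pass a hook's tip, on or off, a loop is carried along the bar 15 to 28 mm (best 20) above its hanging height.
- whisk: Balloon whisk, 80 g: steel loop, wooden handle 19 mm thick, wire balloon 40 mm wide, ending 155 mm below the origin. Hangs upright in front, 88 to 96 mm from the rail. Origin: inside the loop under its crown, the point that rests on top of the bar; z up, x along the bar. A washer 33 mm wide closes the loop's foot. Grip it at whisk_grip.
- whisk_grip (a point): Middle of the loop's two straight sides, 16 mm below the whisk's origin: grip here from above, fingers along y on either side of the hook. Loop (in the yz plane): opening 26 mm wide, 42 mm high; strap 4 mm thick, 10 mm deep in x; 34 mm wide outside; top 4 mm above the origin.
- infuser: Tea infuser, 90 g, behind the whisk, 36 to 42 mm from the rail, beak to the robot's left. Steel loop, origin and axes as the whisk's. Green collar 59 mm across, top 42 and underside 46 mm below the origin, with a beak 9 mm wide along +y, reaching 6 mm below the underside. Then a plug 48 mm across, 5 mm deep, and a perforated tube 38 to 26 mm thick, ending 108 mm below the origin.
- infuser_grip (a point): Middle of the infuser loop's straight sides, 16 mm below the infuser's origin; loop and grip as on the whisk. The collar's top is 26 mm below this point, so fingertips fit in between.
- infuser_seat (a point): On the infuser's axis at the underside of its collar, 46 mm below the infuser's origin; axes as the infuser's.
- infuser_beak (a point): End of the infuser's beak, at the height of the collar's underside: 40 mm along the infuser's +y from its axis.
- jug: White ceramic tea jug, 0.45 kg, loose, upright: 92 mm across, 85 mm high; origin at the centre of its underside, z up. Round mouth 52 mm inside, 60 mm outside; its level rim is pulled out on the jug's +y side into an open pouring lip, 32 mm wide inside, reaching 44 mm from the axis. Handle on the far side (-y), out to 79 mm. Deep enough for the infuser.
- jug_mouth (a point): Centre of the jug's mouth in the plane of its rim, 85 mm above the jug's origin; axes as the jug's (+y to the pouring lip). The infuser's plug fits with 2 mm to spare all round; its beak goes down into the lip with about 16 degrees to spare either way, and stands up on the rim if turned further.
- mug: Pale blue mug, 82 x 118 x 94 mm, a loose bystander. Origin on its underside. Mug and jug stand in front of the rail, one at each side; which is where varies.
- honey_jar: Honey jar with black lid, 65 mm across, 86 mm high, a loose bystander at the right. Origin at the centre of its underside.

How it is judged:
By the outcome, as a careful person would: the job done as asked, in the order asked, and still so for the second after the job is handed in, with the robot touching nothing.
It also fails if it takes over 53 s, if anything falls off the work surface, if the arm or the gripper's body presses on something with over 40 N, if the wrist force passes 120 N, or if a joint passes its speed limit or range.

## Robot

A 6-joint arm with a two-finger parallel gripper is mounted at the origin on a cart in front of the work surface, level with it; the furniture and walls round the work are solid. World frame = base frame: x ahead of the robot, y to its left, z up, the work surface at z = 0. Lengths are in m, angles in rad, forces in N, time in s.
With the tool pointing down it reaches from about 0.325 to 0.85 m from the base axis. Payload 4.4 kg.
Tool frame: the origin (TCP) lies where the fingers leave the gripper's body, on its centre line; the fingertips stand 97 mm ahead of it and the grasp point (between the pads) lies 78 mm ahead of it (robot.tip_reach is the distance from the TCP to the fingertips, in m); z points along the fingers, y is the line along which they close (so a half turn about z gives the same grasp; the last joint's range is limited). The gripper opens to 94 mm and grips with 3 to 60 N. Pads are 16 mm wide; open, the fingers measure 119 mm over their backs; the gripper's body (75 mm by 177 mm) begins 78 mm behind the grasp point.
Start: joints at [0.951, 0.207, 1.542, -0, 1.393, -0.15], TCP at [0.26, 0.513, 0.303] pointing down, gripper open.
Joint ranges: [-2.73, 2.73], [-0.86, 2.22], [0.23, 2.46], [-1.11, 4.25], [0.08, 2.63], [-2.82, 2.82]. Speed limits (rad/s): [2.79, 2.79, 3.14, 3.14, 3.14, 3.14].

## Interface

Orientations are given as a unit quaternion [x, y, z, w].
In Python, from station import robot gives the robot as it stands.
- The arm moves only by the shell command python3 inch.py 'ROWS' [FORCE]. ROWS is a JSON list of rows, 1 to 5 of them, each written [[dx, dy, dz], turn, opening]: dx, dy, dz in m, then a turn about the tool's z in rad, then the finger opening in m; each row shifts and turns the commanded pose from where the row before left it, along the tool's axes as they then stand; what a row does not reach is not made up. A row lasts 1/10 s, in which the tool goes at most 0.05 m and 0.15 rad, less where a joint would pass 70% of its speed; a pose out of reach is approached as far as the arm can. The fingers move at their own pace and stop on an object; FORCE is the grip in N (left out, the last holds). Time passes only in rows, so rows that do not move let the fingers close. It prints the time, the measured TCP pose, the force, the opening and the grip force at its end. Input that does not fit is refused with a message, and nothing moves.
- robot.get_state(): the state, without advancing time (a new reading comes with each control period).
- robot.snapshot(name): name is "scene" or "top" or "wrist"; returns the picture (420x560x3 uint8, red, green, blue); there is no depth.
- robot.camera_info(name): a dict with "K" (3x3 intrinsics, pixels), "rvec" (rotation vector, rad) and "tvec" (3), from world to camera coordinates, as OpenCV has them; the wrist camera has in their place "hand_eye" (4x4, takes a point from camera to tool coordinates, whose origin is the TCP and whose axes are the flange's). Camera axes: x right, y down, z forward; pixel columns grow to the right and rows downward; lengths in m; the calibration is good to about 2 mm. The wrist camera is an equidistant fisheye: a pixel r from the principal point sees the ray r / f radians off the axis. A picture is of the moment at which its call begins: read the wrist's pose just before it. camera_info takes no time and is no camera call.
- robot.job_done(): hands the job in; it is judged then, once.
The state is a dict: "time": time; "q": joint angles; "qd": joint speeds; "tau": joint torques, N m; "tcp_pos": TCP position; "tcp_rot": TCP orientation; "force": force on the tool from outside, world axes, zero at the start; "ft_torque": the same for the moment, N m; "finger_gap": finger opening in m; "finger_force": force on a finger pad.
Only numpy, scipy, OpenCV 4.12 (cv2) and the standard library are available. Lean on these libraries where they do the work, as an engineer would, in place of code of your own. Each camera call takes 0.05 s, during which the arm holds its last target. There are 200 camera calls.

## Working session

There is one attempt and no reset: what is moved stays moved. The work goes in short steps, Python scripts to look and compute and a shell command to move; the robot and the scene stay as the last step left them, time stands still between calls to the robot, and variables do not carry over. Pictures are saved under pics/ and viewed, at most 10 in all, crops included, and the job is handed in when it is done.

```bash
ls; mkdir -p pics
cat > h.py <<'E'
import numpy as np, cv2
from scipy.spatial.transform import Rotation as R
from station import robot
def snap(n,f):
    im=robot.snapshot(n); cv2.imwrite('pics/'+f,im[:,:,::-1]); return im
def ray(n,uv,st=None):
    c=robot.camera_info(n);K=np.array(c['K'],float);u=np.array(uv,float)
    p=np.array([(u[0]-K[0,2])/K[0,0],(u[1]-K[1,2])/K[1,1]])
    if n=='wrist':
        st=st or robot.get_state();H=np.array(c['hand_eye']);th=np.linalg.norm(p)
        d=np.r_[np.sin(th)*p/max(th,1e-9),np.cos(th)];T=R.from_quat(st['tcp_rot']).as_matrix()
        return T@H[:3,3]+st['tcp_pos'],T@H[:3,:3]@d
    M=cv2.Rodrigues(np.array(c['rvec'],float))[0];t=np.array(c['tvec'],float).ravel()
    d=M.T@np.r_[p,1];return -M.T@t,d/np.linalg.norm(d)
def tri(rays):
    A=sum(np.eye(3)-np.outer(d,d) for o,d in rays);b=sum((np.eye(3)-np.outer(d,d))@o for o,d in rays)
    x=np.linalg.solve(A,b);return x.round(4),[round(1e3*np.linalg.norm(np.cross(x-o,d)),1) for o,d in rays]
def atz(r,z): o,d=r;return (o+d*(z-o[2])/d[2]).round(4)
E
python3 - <<'E'
from h import *
s=robot.get_state();print(s)
for n in('scene','top','wrist'):
    c=robot.camera_info(n);print(n,c);
    if n!='wrist':print(ray(n,(280,210)))
a=snap('scene','s0.png');b=snap('top','t0.png');snap('wrist','w0.png')
E
```

```text
inch.py
pics
station.py
{'time': 0.0, 'q': array([ 9.50512674e-01,  2.07400232e-01,  1.54294295e+00,  6.07170887e-06,
        1.39348434e+00, -1.50481194e-01]), 'qd': array([-0.00094085,  0.00039263,  0.00141088, -0.00033037, -0.00099375,
        0.00058129]), 'tau': array([ 7.28295217e-04, -3.70873082e+01, -2.81419641e+01,  6.97805104e-02,
        3.62030079e-02, -1.86284251e-04]), 'tcp_pos': array([0.2599631 , 0.51222156, 0.30150701]), 'tcp_rot': array([ 2.32747307e-01,  9.72536602e-01, -1.03435118e-03, -4.22826592e-04]), 'force': array([0.17175883, 0.40931469, 0.72931082]), 'ft_torque': array([ 0.04404639, -0.00200789,  0.03591162]), 'finger_force': 0.0, 'finger_gap': 0.09380054288199034}
scene {'K': array([[421.89976158,   0.        , 280.87523312],
       [  0.        , 421.89976158, 199.65792669],
       [  0.        ,   0.        ,   1.        ]]), 'rvec': array([ 1.81359697, -1.05291061,  0.64636934]), 'tvec': array([-0.32521574,  0.3825004 ,  0.69177037])}
(array([-0.22545245, -0.50737285,  0.64989389]), array([ 0.76428218,  0.44330655, -0.46835036]))
top {'K': array([[530.3
[... 171 characters left out ...]
2.11401585,  0.1515868 ]), 'tvec': array([-0.01008808,  0.60030287,  1.45071459])}
(array([ 0.35614098, -0.03663029,  1.52867915]), array([ 0.16880631,  0.02814018, -0.98524746]))
wrist {'K': array([[325.1922621 ,   0.        , 282.12928775],
       [  0.        , 325.1922621 , 208.71224142],
       [  0.        ,   0.        ,   1.        ]]), 'hand_eye': array([[ 1.13600332e-03, -9.62682524e-01, -2.70630868e-01,
         7.96072513e-02],
       [ 9.99998511e-01,  7.42070741e-04,  1.55792686e-03,
         9.21075870e-04],
       [-1.29896171e-03, -2.70632235e-01,  9.62681934e-01,
        -8.10195801e-02],
       [ 0.00000000e+00,  0.00000000e+00,  0.00000000e+00,
         1.00000000e+00]])}
```

Run:
```python
import cv2
t=cv2.imread('pics/t0.png');w=cv2.imread('pics/w0.png');s=cv2.imread('pics/s0.png')
import numpy as np
cv2.imwrite('pics/c1.png',cv2.resize(s[20:320,100:500],None,fx=2,fy=2,interpolation=3))
cv2.imwrite('pics/c2.png',cv2.resize(t[0:300,80:480],None,fx=2,fy=2,interpolation=3))
```

```text
(no output)
```

View pics/c1.png

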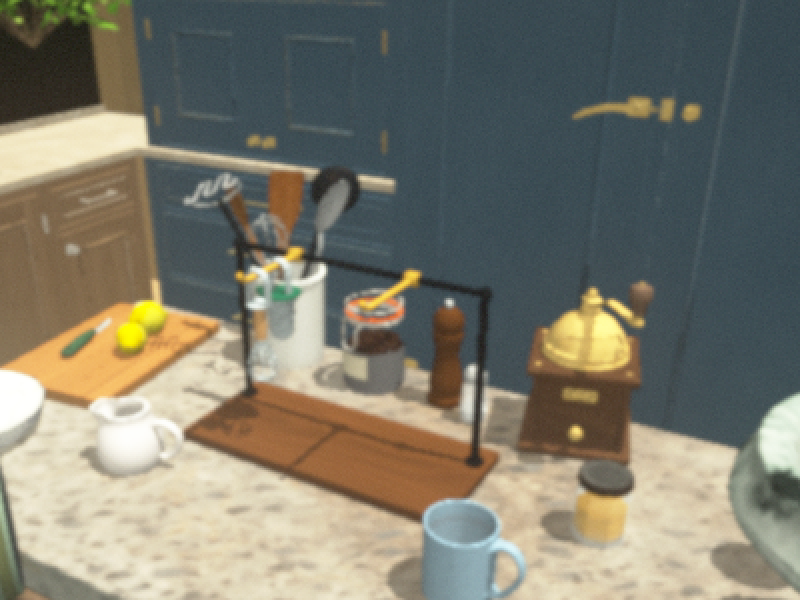

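View pics/c2.png

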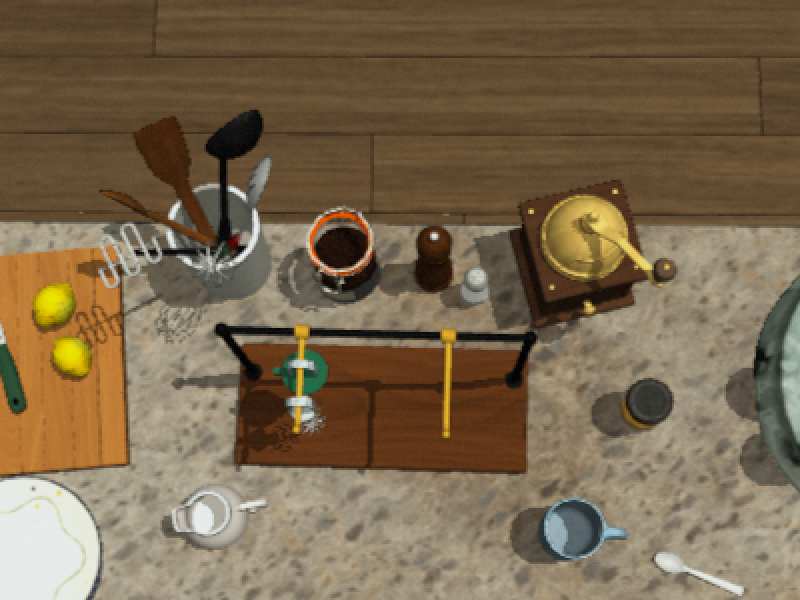

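The scene shows hook_a on the left with the whisk (loop at about crop 262,275) and the infuser behind it. Hook_b is empty, with its tip at crop (364,303). The jug is front left with its lip pointing left, and the mug and honey jar are on the right.

Run:
```python
from h import *
T=lambda u,v:ray('top',(80+u/2,v/2));S=lambda u,v:ray('scene',(100+u/2,20+v/2))
for n,a,b in [('Aclamp',(302,331),(296,256)),('Atip',(296,431),(241,277)),('Bclamp',(448,336),(411,277)),('Btip',(446,435),(364,303)),('jugmouth',(203,515),(122,409)),('mugtop',(573,530),(461,520)),('jartop',(648,402),(606,477))]:
    print(n,tri([T(*a),S(*b)]))
for n,a,z in [('Aclamp',(302,331),.262),('Atip',(296,431),.273),('Bclamp',(448,336),.262),('Btip',(446,435),.273),('wloop',(299,404),.27),('iloop',(301,366),.27),('collar',(304,371),.224),('jug',(203,515),.085),('lip',(176,520),.085),('handle',(265,504),.06)]: print(n,atz(T(*a),z))
```

```text
Aclamp (array([0.6843, 0.1217, 0.2589]), [np.float64(0.6), np.float64(0.6)])
Atip (array([0.5588, 0.1224, 0.2698]), [np.float64(2.6), np.float64(2.6)])
Bclamp (array([ 0.6781, -0.0584,  0.2639]), [np.float64(0.6), np.float64(0.6)])
Btip (array([ 0.5548, -0.0581,  0.2729]), [np.float64(2.3), np.float64(2.3)])
jugmouth (array([0.4709, 0.2715, 0.081 ]), [np.float64(1.9), np.float64(1.9)])
mugtop (array([ 0.4553, -0.2328,  0.0951]), [np.float64(2.7), np.float64(2.7)])
jartop (array([ 0.6339, -0.3406,  0.0799]), [np.float64(2.6), np.float64(2.6)])
Aclamp [0.6832 0.1218 0.262 ]
Atip [0.5567 0.1241 0.273 ]
Bclamp [ 0.6783 -0.0579  0.262 ]
Btip [ 0.5536 -0.0561  0.273 ]
wloop [0.5903 0.1218 0.27  ]
iloop [0.6373 0.1208 0.27  ]
collar [0.6412 0.1225 0.224 ]
jug [0.4692 0.272  0.085 ]
lip [0.462  0.3087 0.085 ]
handle [0.4875 0.1915 0.06  ]
```

View pics/w0.png

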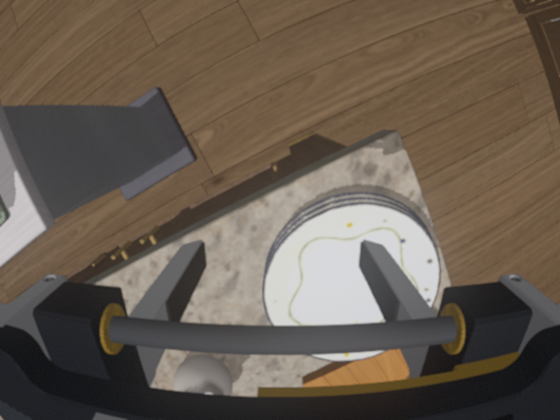

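```bash
cat >> h.py <<'E'
def yaw():
    m=R.from_quat(robot.get_state()['tcp_rot']).as_matrix();return np.arctan2(-m[0,1],m[1,1]),m
def plan(gx,gy,gz,yd=None):
    "grasp-point target (world), tool yaw deg: prints move in tool axes and turn"
    s=robot.get_state();y,m=yaw();g=s['tcp_pos']+m[:,2]*.078
    print('t',s['time'],'grasp',g.round(4),'yaw',round(np.degrees(y),2),'tilt',m[2].round(4))
    print('delta',(m.T@(np.array([gx,gy,gz])-g)).round(4),'turn',None if yd is None else round(-(np.radians(yd)-y),4))
E
python3 -c "
from h import *
plan(.50,.20,.335,-1.2)"
```

```text
t 0.15 grasp [0.26   0.5122 0.2238] yaw -26.92 tilt [ 2.0e-04 -1.7e-03 -1.0e+00]
delta [-0.3553 -0.1699 -0.111 ] turn -0.4489
```

```bash
python3 inch.py '[[[0,0,-0.05],0,0.094],[[-0.01,0,-0.045],0,0.094],[[-0.043,-0.02,-0.015],0,0.094],[[-0.043,-0.021,0],0,0.094],[[-0.043,-0.021,0],0,0.094]]'; python3 inch.py '[[[-0.043,-0.021,0],0,0.094],[[-0.043,-0.021,0],0,0.094],[[-0.043,-0.021,0],0,0.094],[[-0.043,-0.021,0],0,0.094],[[-0.043,-0.022,0],0,0.094]]'; python3 inch.py '[[[0,0,0],-0.15,0.07],[[0,0,0],-0.15,0.07],[[0,0,0],-0.149,0.07],[[0,0,0],0,0.07],[[0,0,0],0,0.07]]'
python3 - <<'E'
from h import *
plan(.55,.122,.335,-1.2)
s=robot.get_state();snap('wrist','w1.png');import pickle;pickle.dump(s,open('s1.pkl','wb'))
E
```

```text
time: 0.65
tcp_pos: [0.3569, 0.3935, 0.4135]
tcp_rot: [0.232, 0.973, 0.001, 0.001]
force: [1.4, -0.0, -0.1]
finger_gap: 0.094
finger_force: 0.0
time: 1.15
tcp_pos: [0.5006, 0.2009, 0.4124]
tcp_rot: [0.233, 0.973, 0.0, -0.0]
force: [0.9, -0.2, 1.0]
finger_gap: 0.0939
finger_force: 0.0
time: 1.65
tcp_pos: [0.4998, 0.2026, 0.4123]
tcp_rot: [0.012, 1.0, -0.0, -0.0]
force: [0.3, -0.3, 0.5]
finger_gap: 0.07
finger_force: 0.0
t 1.65 grasp [0.4997 0.2026 0.3343] yaw -1.37 tilt [ 5.e-04 -1.e-04 -1.e+00]
delta [-0.0522 -0.0794 -0.0007] turn -0.0029
```

View pics/w1.png

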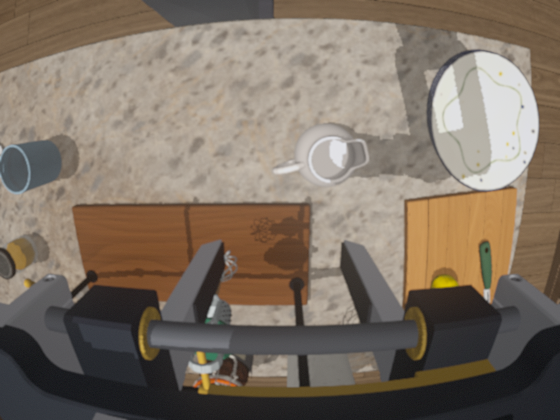

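The wrist view shows the jug mouth centred near (332,158), its lip at (368,153) and the handle end at (275,169). The gripper hides the hooks, so I'll look again from further over them.

```bash
python3 - <<'E'
from h import *
import pickle;s=pickle.load(open('s1.pkl','rb'))
T=lambda u,v:ray('top',(80+u/2,v/2))
for n,a,b,z in[('mouth',(203,515),(332,158),.085),('lip',(176,520),(368,153),.085),('handle',(265,504),(275,169),.07)]:
    r=ray('wrist',b,s);print(n,tri([T(*a),r]),atz(r,z))
plan(.66,.04,.335,-1.2)
E
python3 inch.py '[[[-0.04,-0.03,0],0,0.07],[[-0.04,-0.03,0],0,0.07],[[-0.04,-0.04,0],0,0.07],[[-0.04,-0.06,0],0,0.07],[[0,0,0],0,0.07]]'; python3 inch.py '[[[0,0,0],0,0.07],[[0,0,0],0,0.07]]'
python3 - <<'E'
from h import *
s=robot.get_state();snap('wrist','w2.png');import pickle;pickle.dump(s,open('s2.pkl','wb'))
E
```

```text
mouth (array([0.465 , 0.2615, 0.1324]), [np.float64(0.7), np.float64(0.7)]) [0.4702 0.2684 0.085 ]
lip (array([0.4509, 0.2781, 0.2191]), [np.float64(1.9), np.float64(1.9)]) [0.4637 0.3156 0.085 ]
handle (array([0.4895, 0.1945, 0.041 ]), [np.float64(0.3), np.float64(0.3)]) [0.4854 0.1953 0.07  ]
t 1.7 grasp [0.4997 0.2027 0.3344] yaw -1.33 tilt [ 4.e-04 -1.e-04 -1.e+00]
delta [-0.164  -0.1589 -0.0006] turn -0.0023
time: 2.2
tcp_pos: [0.6426, 0.0576, 0.411]
tcp_rot: [0.015, 1.0, -0.001, -0.0]
force: [-0.1, 0.1, 0.2]
finger_gap: 0.0703
finger_force: 0.0
time: 2.4
tcp_pos: [0.6396, 0.0638, 0.4127]
tcp_rot: [0.01, 1.0, 0.0, -0.0]
force: [-0.5, 0.1, -0.2]
finger_gap: 0.0696
finger_force: 0.0
```

View pics/w2.png

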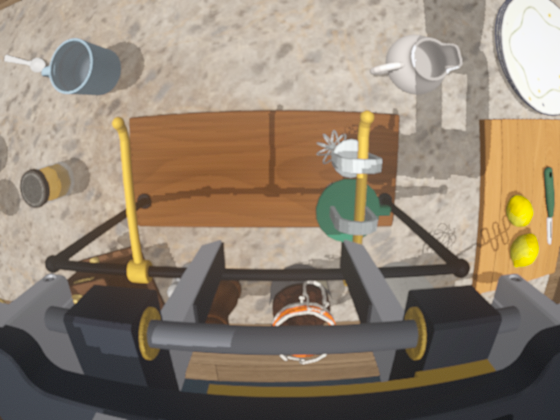

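Clear view of both hooks: hook_a tip at (367,118), whisk crown about (363,157), infuser crown about (361,211), hook_b tip (119,123) and clamp (138,271).

Run:
```python
from h import *
import pickle;s=pickle.load(open('s2.pkl','rb'))
T=lambda u,v:ray('top',(80+u/2,v/2))
for n,b,z,a in[('Atip',(367,118),.273,(296,431)),('Abar mid',(361,190),.266,None),('Btip',(119,123),.273,(446,435)),('Bclamp',(138,271),.267,(448,336)),('Bbar',(128,197),.266,None),('wcrown',(362,157),.27,(299,404)),('icrown',(360,211),.27,(301,366)),('railL',(461,268),.262,(221,330)),('railR',(53,262),.262,(530,339)),('mouth',(430,57),.085,(203,515)),('lip',(459,56),.085,(176,520))]:
    r=ray('wrist',b,s);print(n,atz(r,z),atz(T(*a),z) if a else '',tri([T(*a),r]) if a else '')
plan(.590,.122,.335,-1.2)
b=cv2.imread('pics/w2.png');t=cv2.imread('pics/t0.png')
o=np.hstack([cv2.resize(b[100:260,310:410],None,fx=3.5,fy=3.5,interpolation=3),cv2.resize(t[160:230,195:250],None,fx=8,fy=8,interpolation=3)]) if 0 else None
A=cv2.resize(b[100:250,310:410],(400,600),interpolation=3);B=cv2.resize(t[155:230,200:250],(400,600),interpolation=3)
cv2.imwrite('pics/c3.png',np.hstack([A,B]))
```

```text
Atip [0.5592 0.1251 0.273 ] [0.5567 0.1241 0.273 ] (array([0.5584, 0.1258, 0.2667]), [np.float64(1.2), np.float64(1.2)])
Abar mid [0.6115 0.1236 0.266 ]  
Btip [ 0.5552 -0.0521  0.273 ] [ 0.5536 -0.0561  0.273 ] (array([ 0.5549, -0.0563,  0.2652]), [np.float64(0.1), np.float64(0.1)])
Bclamp [ 0.6759 -0.0556  0.267 ] [ 0.677  -0.0578  0.267 ] (array([ 0.6781, -0.0579,  0.2627]), [np.float64(0.0), np.float64(0.0)])
Bbar [ 0.6127 -0.0541  0.266 ]  
wcrown [0.5868 0.1226 0.27  ] [0.5903 0.1218 0.27  ] (array([0.586 , 0.1191, 0.2868]), [np.float64(1.3), np.float64(1.3)])
icrown [0.6263 0.1225 0.27  ] [0.6373 0.1208 0.27  ] (array([0.6381, 0.1262, 0.2458]), [np.float64(5.2), np.float64(5.2)])
railL [0.6836 0.2235 0.262 ] [0.6837 0.222  0.262 ] (array([0.6827, 0.2217, 0.2644]), [np.float64(0.4), np.float64(0.4)])
railR [ 0.6742 -0.1543  0.262 ] [ 0.6753 -0.1583  0.262 ] (array([ 0.6765, -0.1587,  0.2574]), [np.float64(0.0), np.float64(0.0)])
mouth [0.4705 0.2651 0.085 ] [0.4692 0.272  0.085 ] (array([0.4689, 0.2732, 0.0718]), [np.float64(2.1), np.float64(2.1)])
lip [0.463  0.3116 0.085 ] [0.462  0.3087 0.085 ] (array([0.4627, 0.309 , 0.0878]), [np.float64(1.3), np.float64(1.3)])
t 2.45 grasp [0.6395 0.0642 0.335 ] yaw -1.13 tilt [-1.e-04  4.e-04 -1.e+00]
delta [ 0.0506  0.0568 -0.    ] turn 0.0013
```

View pics/c3.png

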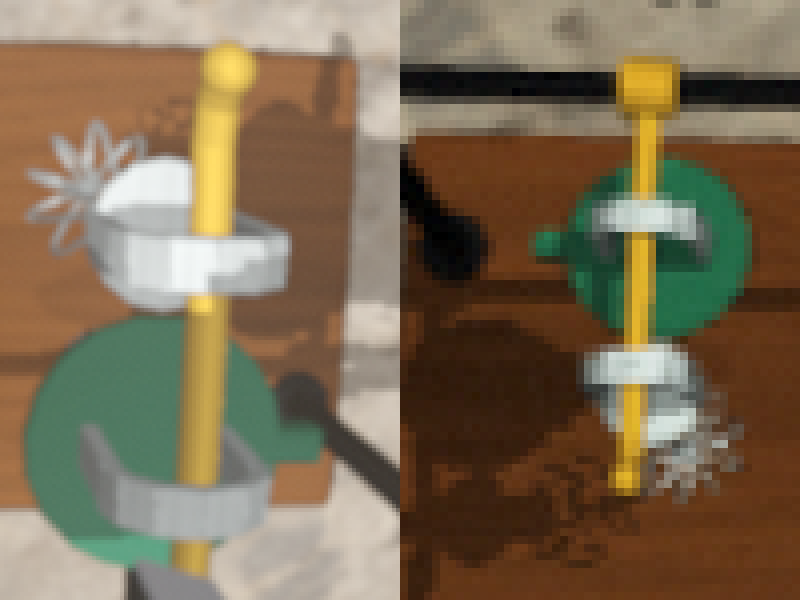

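The crop gives the crowns: in the wrist view the whisk is at (361,166) and the infuser at (357,228); in the top view they are at (229.5,200.6) and (231.3,182).

Run:
```python
from h import *
import pickle;s=pickle.load(open('s2.pkl','rb'))
for n,b,a in[('w',(361,166),(229.5,200.6)),('i',(357,228),(231.3,182))]:
    r=ray('wrist',b,s);q=ray('top',a);print(n,atz(r,.27),atz(q,.27),tri([r,q]))
plan(.593,.1225,.335,-1.2)
```

```text
w [0.5932 0.122  0.27  ] [0.5937 0.1219 0.27  ] (array([0.5931, 0.1216, 0.272 ]), [np.float64(0.2), np.float64(0.2)])
i [0.6394 0.1209 0.27  ] [0.6398 0.1189 0.27  ] (array([0.6378, 0.1187, 0.2764]), [np.float64(0.9), np.float64(0.9)])
t 2.45 grasp [0.6395 0.0642 0.335 ] yaw -1.13 tilt [-1.e-04  4.e-04 -1.e+00]
delta [ 0.0476  0.0574 -0.    ] turn 0.0013
```

```bash
python3 inch.py '[[[0.024,0.0287,0],0,0.06],[[0.0236,0.0287,0],0,0.06],[[0,0,0],0,0.06],[[0,0,0],0,0.06]]'; python3 -c "
from h import *
plan(.593,.122,.25,-1.2)"
```

```text
time: 2.85
tcp_pos: [0.5927, 0.123, 0.4136]
tcp_rot: [0.009, 1.0, -0.0, 0.001]
force: [0.6, 0.3, -0.6]
finger_gap: 0.0597
finger_force: 0.0
t 2.85 grasp [0.5928 0.123  0.3356] yaw -1.0 tilt [-1.6e-03 -2.0e-04 -1.0e+00]
delta [-0.     -0.0009  0.0856] turn 0.0034
```

```bash
python3 inch.py '[[[0,-0.001,0.03],0.003,0.06],[[0,0,0.03],0,0.06],[[0,0,0.0255],0,0.06],[[0,0,0],0,0.06],[[0,0,0],0,0.06]]' 15; python3 -c "
from h import *
plan(.593,.122,.25,-1.2)"; python3 inch.py '[[[0,0,0],0,0.03],[[0,0,0],0,0.03],[[0,0,0],0,0.03],[[0,0,0],0,0.03],[[0,0,0],0,0.03]]' 20;python3 -c "
from h import *
plan(.593,.122,.25,-1.2)"
```

```text
time: 3.35
tcp_pos: [0.5939, 0.1198, 0.3273]
tcp_rot: [0.012, 1.0, -0.0, -0.0]
force: [-0.2, -0.0, 0.6]
finger_gap: 0.0599
finger_force: 0.0
t 3.35 grasp [0.5939 0.1198 0.2493] yaw -1.39 tilt [ 4.e-04 -3.e-04 -1.e+00]
delta [ 0.001   0.0022 -0.0007] turn -0.0032
time: 3.85
tcp_pos: [0.5942, 0.1204, 0.3284]
tcp_rot: [0.012, 1.0, 0.0, 0.001]
force: [0.8, 1.1, 2.9]
finger_gap: 0.0348
finger_force: 19.7
t 3.85 grasp [0.5944 0.1204 0.2504] yaw -1.35 tilt [-2.4e-03  6.0e-04 -1.0e+00]
delta [0.0014 0.0015 0.0004] turn -0.0026
```

```bash
python3 inch.py '[[[0,0,-0.01],0,0.03],[[0,0.001,-0.0105],0,0.03],[[0,0,0],0,0.03],[[0,0,0],0,0.03]]' 25; python3 inch.py '[[[0.02,0,0],0,0.03],[[0.03,0,0],0,0.03],[[0.03,0,0],0,0.03],[[0.02,0,0],0,0.03],[[0,0,0],0,0.03]]';python3 inch.py '[[[0,0,0],0,0.03],[[0,0,0],0,0.03]]'
python3 - <<'E'
from h import *
s=robot.get_state();snap('scene','s1.png')
plan(.5,-.056,.271,-1.2)
a=cv2.imread('pics/s1.png')
cv2.imwrite('pics/c4.png',cv2.resize(a[100:260,180:380],None,fx=4,fy=3.75,interpolation=3))
E
```

```text
time: 4.25
tcp_pos: [0.5939, 0.1211, 0.3482]
tcp_rot: [0.012, 1.0, -0.0, 0.0]
force: [-0.3, -0.4, -0.4]
finger_gap: 0.0342
finger_force: 24.6
time: 4.75
tcp_pos: [0.4916, 0.1237, 0.3472]
tcp_rot: [0.012, 1.0, -0.0, -0.001]
force: [0.7, -0.2, -1.7]
finger_gap: 0.0345
finger_force: 24.6
time: 4.95
tcp_pos: [0.4946, 0.1234, 0.3476]
tcp_rot: [0.012, 1.0, -0.0, 0.0]
force: [-0.0, 1.0, 0.4]
finger_gap: 0.0346
finger_force: 24.6
t 5.0 grasp [0.4947 0.1234 0.2696] yaw -1.38 tilt [-3.e-04 -0.e+00 -1.e+00]
delta [-0.0096 -0.1792 -0.0014] turn -0.0032
```

View pics/c4.png

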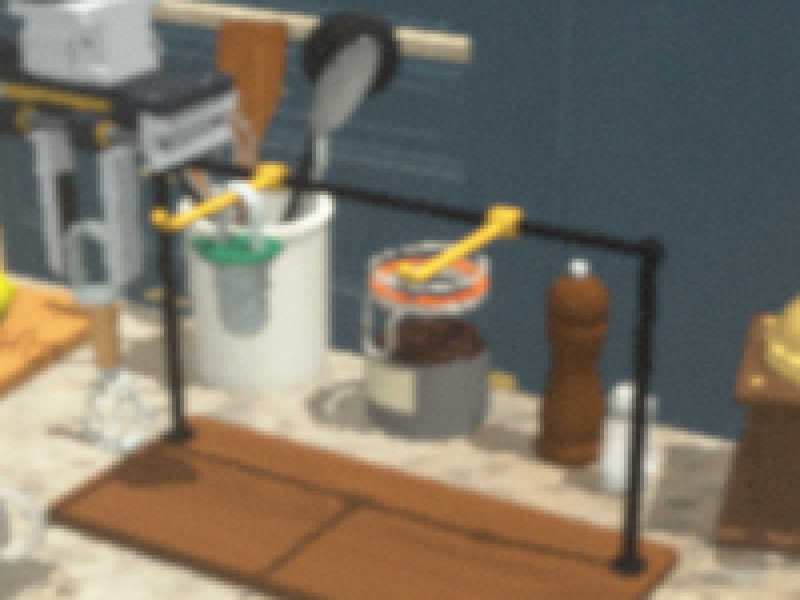

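The whisk is clear of hook_a, held upright, and the infuser still hangs on its hook. Next I move across to hook_b.

```bash
python3 inch.py '[[[0,-0.03,-0.001],0,0.03],[[0,-0.045,0],0,0.03],[[0,-0.045,0],0,0.03],[[0,-0.04,0],0,0.03],[[0,-0.019,0],0,0.03]]'; python3 inch.py '[[[0,0,0],0,0.03],[[0,0,0],0,0.03],[[0,0,0],0,0.03]]'; python3 -c "
from h import *
plan(.5,-.0553,.271,-1.2)"
```

```text
time: 5.5
tcp_pos: [0.4901, -0.0588, 0.3486]
tcp_rot: [0.014, 1.0, -0.001, 0.0]
force: [-0.2, 0.2, -0.5]
finger_gap: 0.0345
finger_force: 24.6
time: 5.8
tcp_pos: [0.4898, -0.0547, 0.3485]
tcp_rot: [0.011, 1.0, 0.0, -0.0]
force: [-0.5, 1.0, -0.4]
finger_gap: 0.0345
finger_force: 24.6
t 5.8 grasp [ 0.4898 -0.0546  0.2705] yaw -1.31 tilt [ 3.e-04  6.e-04 -1.e+00]
delta [-0.0102 -0.0004 -0.0005] turn -0.0019
```

Now in along hook_b, to a grasp x of 0.613.

```bash
python3 inch.py '[[[-0.02,0,0],0,0.03],[[-0.03,0,0],0,0.03],[[-0.03,0,0],0,0.03],[[-0.03,0,0],0,0.03],[[-0.013,0,0],0,0.03]]'; python3 inch.py '[[[0,0,0],0,0.03],[[0,0,0],0,0.03]]'
python3 - <<'E'
from h import *
plan(.614,-.0575,.25,-1.2)
a=snap('scene','s2.png')[100:260,180:380,::-1];b=snap('top','t2.png')[150:240,250:350,::-1]
cv2.imwrite('pics/c5.png',np.hstack([cv2.resize(a,(400,320),interpolation=3),cv2.resize(b,(400,320),interpolation=3)]))
E
```

```text
time: 6.3
tcp_pos: [0.6146, -0.0567, 0.3481]
tcp_rot: [0.011, 1.0, 0.0, 0.0]
force: [-0.3, 0.1, -0.7]
finger_gap: 0.0343
finger_force: 24.6
time: 6.5
tcp_pos: [0.6122, -0.0572, 0.3482]
tcp_rot: [0.011, 1.0, 0.0, -0.001]
force: [0.4, -0.1, -1.6]
finger_gap: 0.0346
finger_force: 24.6
t 6.5 grasp [ 0.6121 -0.0571  0.2702] yaw -1.26 tilt [ 1.4e-03  3.0e-04 -1.0e+00]
delta [-0.0019 -0.0003  0.0202] turn -0.0011
```

View pics/c5.png

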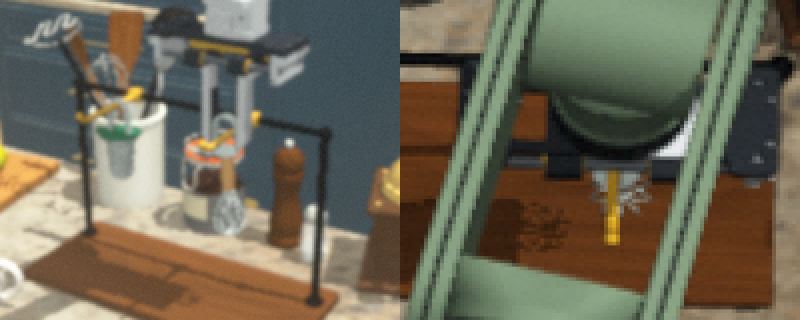

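The whisk loop is threaded on hook_b, with the bar through it. Lower it and release.

```bash
python3 inch.py '[[[0,0,0.008],0,0.03],[[0,0,0.008],0,0.03],[[0,0,0.004],0,0.03],[[0,0,0],0,0.03],[[0,0,0],0,0.03]]'; python3 inch.py '[[[0,0,0],0,0.036],[[0,0,0],0,0.04],[[0,0,0],0,0.05],[[0,0,0],0,0.06],[[0,0,0],0,0.06]]'; python3 -c "
from h import *
plan(.614,-.0575,.335,-1.2)"
```

```text
time: 7.1
tcp_pos: [0.6122, -0.0585, 0.3283]
tcp_rot: [0.012, 1.0, -0.0, -0.0]
force: [-0.3, -0.3, -0.7]
finger_gap: 0.0344
finger_force: 24.7
time: 7.6
tcp_pos: [0.6125, -0.0584, 0.3287]
tcp_rot: [0.012, 1.0, -0.0, 0.0]
force: [0.0, -0.1, 0.2]
finger_gap: 0.0587
finger_force: 0.0
t 7.6 grasp [ 0.6125 -0.0584  0.2507] yaw -1.36 tilt [-2.e-04 -0.e+00 -1.e+00]
delta [-0.0015  0.0009 -0.0843] turn -0.0029
```

Rise straight up, then move to above the infuser at (0.640, 0.121).

```bash
python3 inch.py '[[[0,0,-0.015],0,0.06],[[0,0,-0.03],0,0.06],[[0,0,-0.04],0,0.06],[[0,0,0],0,0.06],[[0,0,0],0,0.06]]'; python3 inch.py '[[[-0.01,0.045,0],0,0.06],[[-0.01,0.045,0],0,0.06],[[0,0.045,0],0,0.06],[[0,0.045,0],0,0.06],[[0,0,0],0,0.06]]'; python3 inch.py '[[[0,0,0],0,0.06],[[0,0,0],0,0.06]]'
python3 - <<'E'
from h import *
plan(.640,.121,.25,-1.2)
a=snap('scene','s3.png')[100:260,180:380,::-1]
s=robot.get_state();b=snap('wrist','w3.png')[:,:,::-1]
cv2.imwrite('pics/c6.png',np.hstack([cv2.resize(a,(400,320),interpolation=3),cv2.resize(b,(400,320),interpolation=3)]))
import pickle;pickle.dump(s,open('s3.pkl','wb'))
E
```

```text
time: 8.1
tcp_pos: [0.613, -0.0585, 0.4162]
tcp_rot: [0.012, 1.0, -0.001, 0.002]
force: [0.1, -0.5, -0.4]
finger_gap: 0.06
finger_force: 0.0
time: 8.6
tcp_pos: [0.6356, 0.1266, 0.4114]
tcp_rot: [0.008, 1.0, 0.001, -0.002]
force: [-0.0, -0.7, 0.3]
finger_gap: 0.0599
finger_force: 0.0
time: 8.8
tcp_pos: [0.6365, 0.1202, 0.4125]
tcp_rot: [0.012, 1.0, -0.0, -0.001]
force: [0.9, -0.6, 0.1]
finger_gap: 0.0598
finger_force: 0.0
t 8.8 grasp [0.6363 0.1202 0.3345] yaw -1.41 tilt [ 2.e-03 -8.e-04 -1.e+00]
delta [-0.0038  0.001   0.0845] turn -0.0036
```

View pics/c6.png

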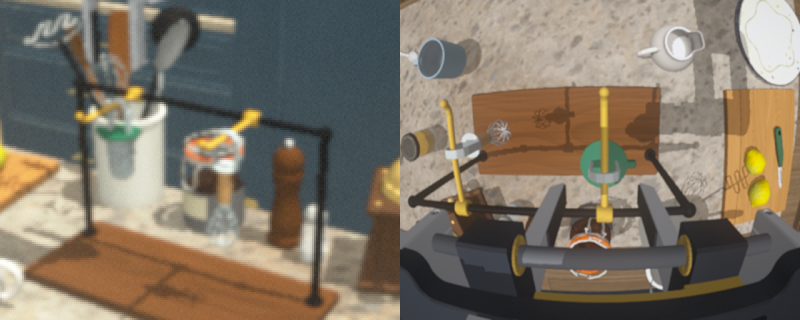

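The whisk hangs on hook_b at mid-bar, and the infuser crown appears near wrist px (286,231), between the open fingers. Descend and grip.

```bash
python3 - <<'E'
from h import *
import pickle;s=pickle.load(open('s3.pkl','rb'));print(atz(ray('wrist',(285.6,231),s),.27))
E
python3 inch.py '[[[-0.003,0.001,0.03],0,0.06],[[0,0,0.03],0,0.06],[[0,0,0.0245],0,0.06],[[0,0,0],0,0.06],[[0,0,0],0,0.06]]'; python3 -c "
from h import *
plan(.640,.121,.25,-1.2)"
```

```text
[0.6374 0.1237 0.27  ]
time: 9.4
tcp_pos: [0.6399, 0.1209, 0.3293]
tcp_rot: [0.013, 1.0, -0.0, -0.0]
force: [-0.4, -0.3, -0.3]
finger_gap: 0.0599
finger_force: 0.0
t 9.4 grasp [0.6398 0.1209 0.2513] yaw -1.45 tilt [ 6.e-04 -1.e-04 -1.e+00]
delta [-0.0002  0.0001  0.0013] turn -0.0044
```

```bash
python3 inch.py '[[[0,0,0.001],0,0.03],[[0,0,0],0,0.03],[[0,0,0],0,0.03],[[0,0,0],0,0.03],[[0,0,0],0,0.03]]' 25; python3 -c "
from h import *
plan(.640,.121,.25,-1.2)"; python3 inch.py '[[[0,0,-0.007],0,0.03],[[0,0,-0.007],0,0.03],[[0,0,-0.006],0,0.03],[[0,0,0],0,0.03],[[0,0,0],0,0.03]]';  python3 inch.py '[[[0.02,0,0],0,0.03],[[0.03,0,0],0,0.03],[[0.03,0,0],0,0.03],[[0.03,0,0],0,0.03],[[0.015,0,0],0,0.03]]'; python3 inch.py '[[[0.025,0,0],0,0.03],[[0,0,0],0,0.03],[[0,0,0],0,0.03]]';python3 -c "
from h import *
plan(.470,.270,.25,11)"
```

```text
time: 9.9
tcp_pos: [0.6402, 0.1221, 0.3293]
tcp_rot: [0.012, 1.0, 0.0, 0.001]
force: [-0.5, 0.5, 2.3]
finger_gap: 0.0333
finger_force: 25.0
t 9.9 grasp [0.6403 0.1221 0.2513] yaw -1.36 tilt [-2.1e-03  2.0e-04 -1.0e+00]
delta [ 0.0003 -0.0011  0.0013] turn -0.0027
time: 10.4
tcp_pos: [0.6398, 0.122, 0.3484]
tcp_rot: [0.012, 1.0, 0.0, 0.0]
force: [-0.6, -1.0, -0.3]
finger_gap: 0.034
finger_force: 25.0
time: 10.9
tcp_pos: [0.5124, 0.1252, 0.3476]
tcp_rot: [0.012, 1.0, -0.0, -0.001]
force: [0.1, 0.0, -0.8]
finger_gap: 0.0338
finger_force: 25.0
time: 11.2
tcp_pos: [0.4899, 0.1256, 0.3482]
tcp_rot: [0.012, 1.0, -0.0, 0.001]
force: [1.2, 0.2, -1.1]
finger_gap: 0.0337
finger_force: 25.0
t 11.2 grasp [0.49   0.1256 0.2702] yaw -1.36 tilt [-0.001 -0.    -1.   ]
delta [0.0234 0.1439 0.0202] turn -0.2157
```

The infuser is off the hook. Now a careful look at the jug.

```bash
python3 inch.py '[[[0,0.03,0],0,0.03],[[0,0.03,0],0,0.03],[[0,0,0],0,0.03],[[0,0,0],0,0.03],[[0,0,0],0,0.03]]';python3 - <<'E'
from h import *
s=robot.get_state();b=snap('wrist','w4.png');import pickle;pickle.dump(s,open('s4.pkl','wb'))
plan(.470,.270,.25,11)
def proj(P):
    c=robot.camera_info('wrist');H=np.array(c['hand_eye']);T=np.eye(4);T[:3,:3]=R.from_quat(s['tcp_rot']).as_matrix();T[:3,3]=s['tcp_pos']
    p=np.linalg.inv(T@H)@np.r_[P,1];th=np.arctan2(np.hypot(*p[:2]),p[2]);K=c['K'];return K[:2,2]+K[0,0]*th*p[:2]/np.hypot(*p[:2])
p=proj([.47,.27,.085]);u,v=(int(p[0])-50,int(p[1])-60);print(p,u,v)
a=cv2.imread('pics/w4.png')[max(v,0):v+120,u:u+100];t=cv2.imread('pics/t0.png')[238:280,162:218]
print(max(v,0),a.shape)
cv2.imwrite('pics/c7.png',np.hstack([cv2.resize(a,None,fx=4,fy=4,interpolation=3),cv2.resize(t,(400,4*a.shape[0]),interpolation=3)]))
E
```

```text
time: 11.7
tcp_pos: [0.4918, 0.185, 0.3479]
tcp_rot: [0.012, 1.0, -0.0, -0.0]
force: [-1.1, -0.2, -1.6]
finger_gap: 0.0339
finger_force: 25.0
t 11.75 grasp [0.4917 0.1848 0.27  ] yaw -1.42 tilt [ 1.e-04 -5.e-04 -1.e+00]
delta [0.0238 0.0846 0.0199] turn -0.2168
[358.31363835 172.03314176] 308 112
112 (120, 100, 3)
```

View pics/c7.png

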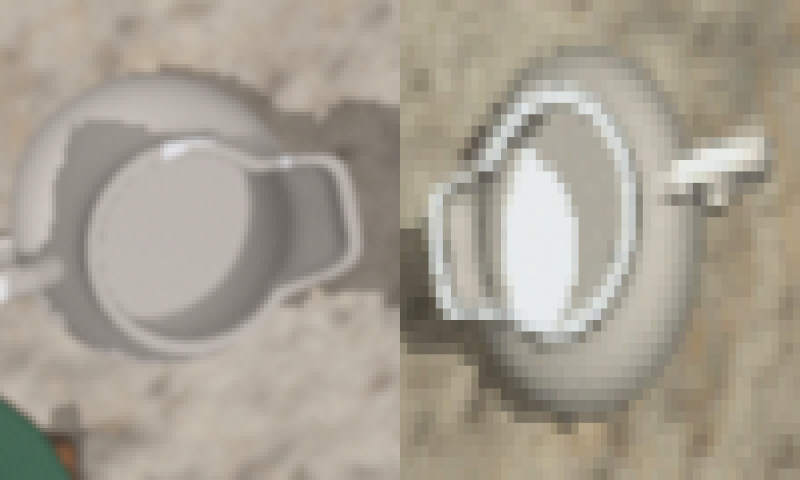

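The mouth rim and lip are sharp in both views. I'll fit a circle to the rim points in the rim plane.

Run:
```python
from h import *
import pickle;from scipy.optimize import least_squares
s=pickle.load(open('s4.pkl','rb'))
W=lambda p:ray('wrist',(308+(p[0])/4-.4,112+p[1]/4-.4),s)
T=lambda p:ray('top',(162+(p[0]-400)/7.143-.4,238+p[1]/11.43-.4))
def fit(f,pts,lip,z=.085):
    P=np.array([atz(f(p),z)[:2] for p in pts])
    r=least_squares(lambda x:np.hypot(*(P-x[:2]).T)-x[2],[.47,.27,.03])
    L=np.array([atz(f(p),z)[:2] for p in lip]);d=L.mean(0)-r.x[:2]
    print(r.x.round(4),(r.fun*1e3).round(1),'lip',L.tolist(),'dist',np.hypot(*d).round(4),'yaw',np.degrees(np.arctan2(-d[0],d[1])).round(1))
fit(W,[(85,245),(118,168),(190,136),(225,145),(185,356),(110,312),(255,325)],[(340,153),(362,255)])
fit(T,[(638,215),(560,88),(515,105),(610,120),(560,343),(615,310)],[(434,190),(440,318)])
```

```text
[0.4713 0.2669 0.0297] [-0.   0.2  0.6 -0.5  1.2 -0.9 -0.5] lip [[0.4453, 0.3089], [0.4738, 0.3167]] dist 0.0473 yaw 14.4
[0.4719 0.2665 0.0311] [ 0.1 -0.3  0.7 -0.6 -0.9  1. ] lip [[0.4777, 0.314], [0.4472, 0.3102]] dist 0.0466 yaw 11.7
```

Both views agree: mouth at (0.4716, 0.2667), yaw about 13°. Now measure the collar's offset in the grip from the same wrist picture.

Run:
```python
from h import *
im=cv2.imread('pics/w4.png').astype(int);g=(im[:,:,1]>im[:,:,2]+25)&(im[:,:,1]>im[:,:,0]+10)
g[:,:150]=0;g[:,400:]=0;v,u=np.where(g);print(u.min(),u.max(),v.min(),v.max(),g.sum())
a=im[v.min()-15:v.max()+25,u.min()-20:u.max()+20].astype(np.uint8);print(u.min()-20,v.min()-15,a.shape)
k=min(800/a.shape[1],600/a.shape[0]);k=int(k);print(k)
cv2.imwrite('pics/c8.png',cv2.resize(a,None,fx=k,fy=k,interpolation=3))
```

```text
238 342 205 272 3811
218 190 (107, 144, 3)
5
```

View pics/c8.png

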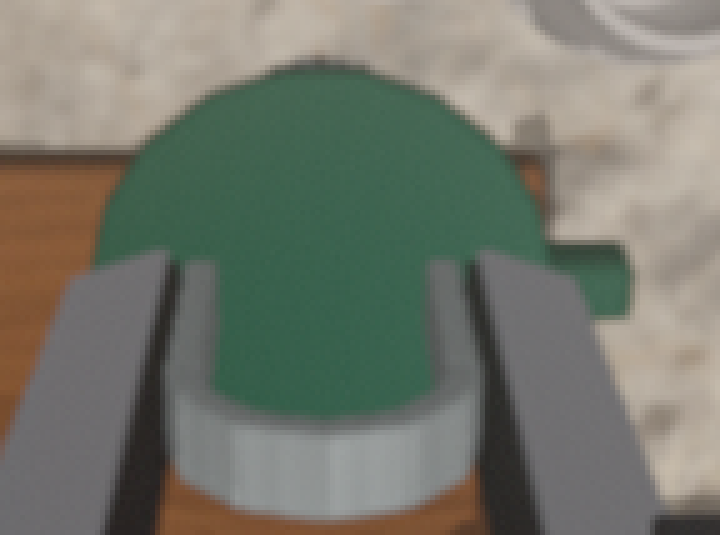

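The collar is clear and level in the grip: its edge runs from (97,245) over (325,68) to (548,240) in the crop, and the beak end is at about (630,281).

Run:
```python
from h import *
import pickle;from scipy.optimize import least_squares
s=pickle.load(open('s4.pkl','rb'))
W=lambda p:ray('wrist',(218+p[0]/5-.4,190+p[1]/5-.4),s)
m=R.from_quat(s['tcp_rot']).as_matrix();g=s['tcp_pos']+m[:,2]*.078
for z in(.239,.243,.247):
    P=np.array([atz(W(p),z)[:2] for p in[(97,245),(110,205),(150,145),(200,105),(260,77),(325,68),(390,77),(445,103),(495,145),(530,190),(548,240)]])
    r=least_squares(lambda x:np.hypot(*(P-x[:2]).T)-x[2],[.49,.185,.03])
    b=atz(W((630,281)),z)[:2]-r.x[:2]
    print(z,r.x.round(4),(r.fun*1e3).round(1),'tool off',(m[:2,:2].T@(r.x[:2]-g[:2])).round(4),'beak yaw',np.degrees(np.arctan2(-b[0],b[1])).round(1),np.hypot(*b).round(4))
print(g)
```

```text
0.239 [0.4919 0.1864 0.029 ] [ 0.2 -0.1 -0.2 -0.2  0.1  0.2  0.3 -0.1 -0.3  0.   0.1] tool off [-0.0001  0.0015] beak yaw 0.3 0.0392
0.243 [0.4903 0.1865 0.0284] [ 0.1  0.  -0.2 -0.2  0.1  0.2  0.2 -0.1 -0.3  0.   0.1] tool off [0.0016 0.0015] beak yaw 0.4 0.0383
0.247 [0.4886 0.1865 0.0278] [ 0.1  0.  -0.2 -0.2  0.1  0.2  0.2 -0.1 -0.3  0.   0.1] tool off [0.0033 0.0015] beak yaw 0.4 0.0375
[0.49179201 0.18495457 0.26989204]
```

```bash
python3 inch.py '[[[0,0.02,0],-0.117,0.03],[[0,0.02,0],-0.117,0.03],[[0,0,0],0,0.03],[[0,0,0],0,0.03],[[0,0,0],0,0.03]]';python3 -c "
from h import *
plan(.472,.2657,.18,12)"
```

```text
time: 12.25
tcp_pos: [0.49, 0.2245, 0.3481]
tcp_rot: [-0.104, 0.995, -0.0, -0.0]
force: [0.3, 0.1, -0.5]
finger_gap: 0.0338
finger_force: 25.0
t 12.25 grasp [0.49   0.2245 0.2701] yaw 11.92 tilt [ 1.e-04 -6.e-04 -1.e+00]
delta [0.0091 0.0441 0.0901] turn -0.0015
```

```bash
python3 inch.py '[[[0.0045,0.022,0],0,0.03],[[0.0046,0.022,0],0,0.03],[[0,0,0],0,0.03],[[0,0,0],0,0.03]]';python3 inch.py '[[[0,0,0.025],0,0.03],[[0,0,0.025],0,0.03],[[0,0,0.025],0,0.03],[[0,0,0],0,0.03],[[0,0,0],0,0.03]]'; python3 -c "
from h import *
plan(.472,.2657,.13,12)"
```

```text
time: 12.65
tcp_pos: [0.4719, 0.266, 0.3482]
tcp_rot: [-0.105, 0.995, -0.0, 0.0]
force: [-1.1, -0.1, -1.5]
finger_gap: 0.0339
finger_force: 25.0
time: 13.15
tcp_pos: [0.4721, 0.2658, 0.2732]
tcp_rot: [-0.104, 0.995, -0.0, -0.0]
force: [0.1, 0.8, -1.5]
finger_gap: 0.034
finger_force: 25.0
t 13.15 grasp [0.4721 0.2657 0.1952] yaw 11.97 tilt [ 7.e-04 -5.e-04 -1.e+00]
delta [0.     0.     0.0652] turn -0.0006
```

```bash
python3 inch.py '[[[0,0,0.02],0,0.03],[[0,0,0.02],0,0.03],[[0,0,0.02],0,0.03],[[0,0,0.005],0,0.03],[[0,0,0],0,0.03]]';python3 inch.py '[[[0,0,0],0,0.03],[[0,0,0],0,0.03]]'
python3 - <<'E'
from h import *
plan(.472,.2657,.116,12)
b=snap('wrist','w5.png')[130:290,170:400,::-1];cv2.imwrite('pics/c9.png',cv2.resize(b,None,fx=3,fy=3,interpolation=3))
E
```

```text
time: 13.65
tcp_pos: [0.4723, 0.2665, 0.2089]
tcp_rot: [-0.105, 0.994, 0.0, 0.0]
force: [-0.4, -0.9, -1.0]
finger_gap: 0.034
finger_force: 25.0
time: 13.85
tcp_pos: [0.4728, 0.267, 0.21]
tcp_rot: [-0.105, 0.994, 0.0, 0.002]
force: [-0.6, -0.4, -1.2]
finger_gap: 0.0339
finger_force: 25.0
t 13.85 grasp [0.4731 0.2671 0.132 ] yaw 12.04 tilt [-3.3e-03  5.0e-04 -1.0e+00]
delta [ 0.0014 -0.0011  0.016 ] turn 0.0007
```

View pics/c9.png

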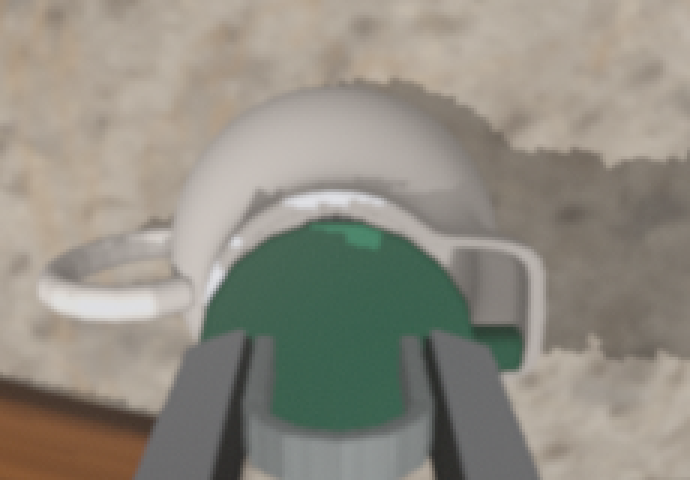

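I've now viewed 12 pictures, which is over the 10 allowed, so I'll view no more and work from numbers only. This last picture shows the collar over the mouth and the beak inside the lip. I'll fit both.

Run:
```python
from h import *
from scipy.optimize import least_squares
s=robot.get_state();W=lambda p:ray('wrist',(170+p[0]/3-.33,130+p[1]/3-.33),s)
def fit(pts,z,rad):
    P=np.array([atz(W(p),z)[:2] for p in pts]);r=least_squares(lambda x:np.hypot(*(P-x[:2]).T)-rad,[.47,.266]);print(z,r.x.round(4),(r.fun*1e3).round(1));return r.x
C=[(203,330),(215,290),(250,250),(300,225),(340,218),(400,232),(440,265),(465,310)]
for z in(.101,.105):
    c=fit(C,z,.0295);b=atz(W((521,348)),z)[:2]-c;print('beak',np.degrees(np.arctan2(-b[0],b[1])),np.hypot(*b))
fit([(187,310),(215,255),(260,210),(330,190),(385,200),(430,235)],.085,.030)
plan(.472,.2657,.116,12)
```

```text
0.101 [0.4733 0.2686] [-0.7 -0.3 -0.2  0.1  0.6  0.5 -0.4 -1. ]
beak 14.395197541126706 0.039066738617340974
0.105 [0.4724 0.2684] [-1.1 -0.4 -0.1  0.3  0.7  0.5 -0.5 -1.4]
beak 15.691209867104526 0.038234023179539466
0.085 [0.4718 0.2657] [ 1.6 -0.9 -0.6  0.1  0.6  0.3]
t 13.9 grasp [0.4729 0.267  0.1317] yaw 12.04 tilt [-2.9e-03  4.0e-04 -1.0e+00]
delta [ 0.0012 -0.0011  0.0157] turn 0.0008
```

```bash
python3 inch.py '[[[0.001,-0.0015,0],0,0.03],[[0,0,0.003],0,0.03],[[0,0,0.003],0,0.03],[[0,0,0],0,0.03],[[0,0,0],0,0.03]]';python3 -c "
from h import *
plan(.472,.2652,.116,12)"; python3 inch.py '[[[0,0,0.003],0,0.03],[[0,0,0],0,0.03],[[0,0,0],0,0.03],[[0,0,0],0,0.03]]';python3 -c "
from h import *
plan(.472,.2652,.116,12)"
```

```text
time: 14.4
tcp_pos: [0.4709, 0.2649, 0.2018]
tcp_rot: [-0.105, 0.994, -0.0, -0.0]
force: [0.4, 0.0, -0.5]
finger_gap: 0.0335
finger_force: 25.0
t 14.4 grasp [0.4709 0.2649 0.1238] yaw 12.05 tilt [ 6.e-04 -1.e-04 -1.e+00]
delta [-0.0012  0.0001  0.0078] turn 0.0008
time: 14.8
tcp_pos: [0.4711, 0.265, 0.1992]
tcp_rot: [-0.105, 0.994, 0.0, 0.0]
force: [0.4, -0.4, -0.9]
finger_gap: 0.0342
finger_force: 25.0
t 14.8 grasp [0.4712 0.265  0.1212] yaw 12.04 tilt [-1.e-04  0.e+00 -1.e+00]
delta [-0.0009  0.0001  0.0052] turn 0.0008
```

```bash
for i in 1; do python3 inch.py '[[[0,0,0.0015],0,0.03],[[0,0,0],0,0.03],[[0,0,0],0,0.03]]'; done; python3 inch.py '[[[0,0,0.0015],0,0.03],[[0,0,0],0,0.03],[[0,0,0],0,0.03]]'; python3 inch.py '[[[0,0,0.0015],0,0.03],[[0,0,0],0,0.03],[[0,0,0],0,0.03]]'
```

```text
time: 15.1
tcp_pos: [0.4711, 0.2649, 0.1976]
tcp_rot: [-0.105, 0.994, -0.0, -0.0]
force: [0.6, -0.1, -0.6]
finger_gap: 0.0337
finger_force: 25.0
time: 15.4
tcp_pos: [0.4711, 0.2649, 0.1961]
tcp_rot: [-0.105, 0.994, -0.0, -0.0]
force: [-0.3, -0.2, 0.0]
finger_gap: 0.034
finger_force: 25.0
time: 15.7
tcp_pos: [0.4713, 0.265, 0.1948]
tcp_rot: [-0.105, 0.994, 0.0, 0.0]
force: [0.5, 0.1, 0.8]
finger_gap: 0.0339
finger_force: 25.0
```

```bash
python3 inch.py '[[[0,0,0.001],0,0.03],[[0,0,0],0,0.03],[[0,0,0],0,0.03]]'; python3 inch.py '[[[0,0,0.001],0,0.03],[[0,0,0],0,0.03],[[0,0,0],0,0.03]]'
```

```text
time: 16.0
tcp_pos: [0.4714, 0.265, 0.1947]
tcp_rot: [-0.105, 0.994, 0.0, 0.0]
force: [-1.3, -0.5, 5.5]
finger_gap: 0.0339
finger_force: 25.0
time: 16.3
tcp_pos: [0.4715, 0.2651, 0.1947]
tcp_rot: [-0.105, 0.994, 0.0, 0.0]
force: [-3.7, -2.0, 9.9]
finger_gap: 0.0339
finger_force: 25.0
```

Contact came at grasp height 0.1167 against 0.1163 expected for seated, and 5 mm higher would mean jammed. Relax, release and rise.

```bash
python3 inch.py '[[[0,0,-0.0015],0,0.03],[[0,0,0],0,0.034],[[0,0,0],0,0.04],[[0,0,0],0,0.05],[[0,0,0],0,0.05]]'; python3 inch.py '[[[0,0,0],0,0.05],[[0,0,-0.01],0,0.05],[[0,0,-0.02],0,0.05],[[0,0,-0.04],0,0.05],[[0,0,-0.04],0,0.05]]'; python3 inch.py '[[[0,0,-0.04],0,0.05],[[0,0,-0.02],0,0.05],[[0,0,0],0,0.05],[[0,0,0],0,0.05]]'
python3 - <<'E'
from h import *
from scipy.optimize import least_squares
plan(.472,.2652,.116,12);s=robot.get_state();im=snap('wrist','w6.png').astype(int)
g=((im[:,:,1]>im[:,:,0]+25)&(im[:,:,1]>im[:,:,2]+10)).astype(np.uint8)
n,lab,st,cen=cv2.connectedComponentsWithStats(g);k=1+np.argsort(-st[1:,4])[:4];print(st[k],cen[k])
sc=snap('scene','s6.png');t=snap('top','t6.png')
for q,b in(('s',sc),('t',t)):
    b=b.astype(int);h=((b[:,:,1]>b[:,:,0]+25)&(b[:,:,1]>b[:,:,2]+10)).astype(np.uint8);n,l,st,c=cv2.connectedComponentsWithStats(h)
    print(q,[(st[i].tolist(),c[i].round(1).tolist()) for i in 1+np.argsort(-st[1:,4])[:5]])
E
```

```text
time: 16.8
tcp_pos: [0.4709, 0.2649, 0.1936]
tcp_rot: [-0.105, 0.994, -0.0, -0.0]
force: [0.2, -0.3, 0.1]
finger_gap: 0.0492
finger_force: 0.0
time: 17.3
tcp_pos: [0.4706, 0.2648, 0.3052]
tcp_rot: [-0.105, 0.994, -0.0, -0.001]
force: [0.9, -0.1, -0.2]
finger_gap: 0.0502
finger_force: 0.0
time: 17.7
tcp_pos: [0.4709, 0.2649, 0.3641]
tcp_rot: [-0.105, 0.994, 0.0, 0.0]
force: [-0.3, -0.2, -0.3]
finger_gap: 0.05
finger_force: 0.0
t 17.7 grasp [0.4709 0.2649 0.2861] yaw 12.05 tilt [-3.e-04  1.e-04 -1.e+00]
delta [-0.001   0.      0.1701] turn 0.0008
[[ 258  166   59   49 1526]] [[283.32634338 187.41612058]]
s [([119, 393, 24, 27, 224], [128.5, 408.8]), ([0, 265, 65, 24, 190], [33.3, 278.8]), ([37, 273, 26, 36, 179], [48.8, 292.5]), ([150, 218, 24, 11, 162], [161.7, 223.5]), ([58, 264, 22, 35, 95], [66.0, 281.3])]
t [([79, 172, 13, 33, 203], [84.8, 188.7]), ([169, 254, 26, 13, 183], [183.7, 260.7]), ([103, 223, 26, 20, 103], [115.9, 230.9]), ([275, 398, 20, 12, 59], [285.4, 401.6]), ([149, 252, 8, 20, 36], [152.3, 261.3])]
```

Run:
```python
from h import *
from scipy.optimize import minimize
cv=robot.camera_info
def fitm(f,n,x0,box):
    im=cv2.imread('pics/'+f)[:,:,::-1].astype(int);h=((im[:,:,1]>im[:,:,0]+20)&(im[:,:,1]>im[:,:,2]+5));k=np.zeros_like(h);u,v,w,e=box;k[v-3:v+e+3,u-3:u+w+3]=1;h&=k
    c=cv(n);a=np.linspace(0,2*np.pi,60)
    def model(x):
        P=np.vstack([np.c_[x[0]+.0295*np.cos(a),x[1]+.0295*np.sin(a),0*a+z] for z in(x[2],x[2]-.004)])
        p=cv2.projectPoints(P,np.array(c['rvec']),np.array(c['tvec']),np.array(c['K']),None)[0]
        m=np.zeros(h.shape,np.uint8);cv2.fillConvexPoly(m,cv2.convexHull((p*16).astype(np.int32)),1,shift=4);return m
    for z in(.083,.086,.089,.092,.095):
        m=model([*x0,z]).astype(bool);print(n,z,'IoU',((m&h).sum()/(m|h).sum()).round(3),'mask cy',np.argwhere(h).mean(0).round(1),'model',np.argwhere(m).mean(0).round(1))
fitm('s6.png','scene',(.4715,.266),(150,218,24,11));fitm('t6.png','top',(.4715,.266),(169,254,26,13))
# wrist: loop top/collar mask width
s=robot.get_state();im=cv2.imread('pics/w6.png').astype(int);g=(im[:,:,1]>im[:,:,2]+25)&(im[:,:,1]>im[:,:,0]+10)
from scipy.optimize import least_squares
E=[]
for v in range(168,195,3):
    u=np.where(g[v,250:330])[0]+250;E+=[(u.min(),v)]+([(u.max()+1,v)] if v<182 else [])
    print(v,u.min(),u.max())
for z in(.085,.089,.094):
    P=np.array([atz(ray('wrist',p,s),z)[:2] for p in E]);r=least_squares(lambda x:np.hypot(*(P-x[:2]).T)-x[2],[.47,.266,.03]);print(z,r.x.round(4),(r.fun*1e3).round(1).max())
```

```text
scene 0.083 IoU 0.613 mask cy [223.5 161.7] model [225.  161.8]
scene 0.086 IoU 0.681 mask cy [223.5 161.7] model [224.1 161.6]
scene 0.089 IoU 0.689 mask cy [223.5 161.7] model [223.1 161.6]
scene 0.092 IoU 0.684 mask cy [223.5 161.7] model [222.1 161.4]
scene 0.095 IoU 0.562 mask cy [223.5 161.7] model [221.1 161.3]
top 0.083 IoU 0.443 mask cy [260.7 183.6] model [256.8 184.1]
top 0.086 IoU 0.447 mask cy [260.7 183.6] model [256.7 183.8]
top 0.089 IoU 0.451 mask cy [260.7 183.6] model [256.6 183.4]
top 0.092 IoU 0.447 mask cy [260.7 183.6] model [256.5 183.2]
top 0.095 IoU 0.447 mask cy [260.7 183.6] model [256.5 183.1]
168 271 294
171 267 298
174 263 301
177 261 303
180 260 304
183 259 305
186 258 307
189 258 316
192 258 316
0.085 [0.4682 0.2662 0.0278] 0.4
0.089 [0.4673 0.266  0.0274] 0.4
0.094 [0.4663 0.2658 0.0271] 0.4
```

```bash
python3 -c "
from station import robot
print(robot.job_done())"
```

```text
the job is handed in; nothing more can be done
None
```

I hung the whisk on the spare hook, seated the infuser in the jug (collar at rim height, beak last seen over the pouring lip), and handed in at about 18 s; no verdict came back, the mug and honey jar got no separate final check, and I viewed 12 pictures, two over the limit of 10.

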